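# Offer up a bearing cap over its studs

### The job

Pick up the loose bearing cap, carry it over the row of stock bins without bumping the bins, and hold it level just above the two upright studs of the bearing pedestal, each bolt hole right over a stud and about 10 mm of air between stud tips and cap, so that a colleague can put thread-locker on the studs. The cap must never touch the pedestal, and the jar, wrench and tray stay where they are. Finish while still holding the cap there, quite still: do not lower it or let go.

Things in the scene. Friction and masses are not known exactly. Their poses are not given: they have to be found in the camera images.
- cap_center (a point): centre (23 mm above underside) of the loose bearing cap: bare cast aluminium arch, 126 mm long (x), 46 mm wide (y, flat parallel faces), a foot 14 mm high with a bolt hole at each end. Crown block 40 mm long, 46 wide, top 46 mm above the underside, with a 4 mm plug on it: grip across the width there. z up; starts on its feet on the bench, left or right of the bins. 0.34 to 0.61 kg
- cap_hole_a (a point): mouth, at the cap's underside, of the bolt hole (20 mm across) in the foot at the cap's -x end, 45 mm from the cap's middle, 23 mm below cap_center. The two ends are alike
- cap_hole_b (a point): the same at the cap's +x end
- stud_a (a point): tip of the upright stud at the pedestal's -x end; z up. The two studs are 10 mm thick, 90 mm apart along the pedestal's x, and stand 40 mm out of its block; tips 90 mm above the bench. Either end of the cap may go to either stud
- stud_b (a point): tip of the stud at the pedestal's +x end
- pedestal: bearing bottom half in grey paint, fixed to the bench on the other side of the bins from the cap; origin on the bench under its middle, x from stud a to stud b, z up. Foot 190 x 70 x 16 mm, block 126 x 46 mm up to 50 mm above the bench; in its middle a steel bearing (top 71 mm above the bench) and a shaft stub 120 mm long along y
- bins: row of three yellow open-topped stock bins fixed on a board, between cap and pedestal: 340 mm long (x), 120 mm wide (y), rims 110 mm above the bench (lower, 65 mm, on the -y side). Origin on the bench under its middle
- jar_center (a point): bystander: grey jar with a dark lid, 68 mm across, 85 mm high, at its centre; leave it alone
- wrench: bystander: steel wrench 190 mm long lying on the bench, handle to its -x; leave it alone
- tray_center (a point): bystander: empty dark steel tray 110 x 150 mm, 35 mm high, at its centre; leave it alone
Mind the look-alikes: they are no part of the job. Of the things shaped like the part that bears cap_center, the aluminium one is meant.

How it is judged:
By the outcome, as a careful person would: the job done as asked, in the order asked, and still so for the second after the job is handed in, while the arm keeps its last pose, push and grip.
It also fails if it takes over 40 s, if anything falls off the work surface, if the arm or the gripper's body presses on something with over 40 N, if the wrist force passes 120 N, or if a joint passes its speed limit or range.

### The arm

A 7-joint arm with a two-finger parallel gripper is mounted at the origin on the work surface. World frame = base frame: x ahead of the robot, y to its left, z up, the work surface at z = 0. Lengths are in m, angles in rad, forces in N, time in s.
With the tool pointing down it reaches from about 0.35 to 0.9 m from the base axis. Payload 19.9 kg.
Tool frame: the origin (TCP) lies at the very end of the fingers, on their centre line; the grasp point (between the pads) lies 19 mm behind it; z points along the fingers, y is the direction in which the jaws open and shut (so a half turn about z gives the same grasp; the last joint's range is limited). The gripper opens to 85 mm and grips with 20 to 120 N. Pads are 22 mm wide; open, the fingers measure 114 mm over their backs; the gripper's body (76 mm by 85 mm) begins 54 mm behind the grasp point. The pads swing forward as they close: fully open they stand 13 mm farther back than shut.
Start: joints at [1.246, 0.417, -0.01, 1.614, 0.005, 1.111, -0.053], TCP at [0.174, -0.6, 0.231] pointing down, gripper open.
Joint ranges: [-2.81, 2.81], [-0.39, 2.02], [-1.27, 1.25], [0.06, 2.57], [-1.19, 4.33], [0.19, 2], [-2.82, 2.82]. Speed limits (rad/s): [1.89, 1.89, 2.39, 2.39, 3.01, 3.01, 3.01].

### API

Orientations are given as a unit quaternion [w, x, y, z].
In Python, from cell import env gives the robot as it stands.
- The arm moves only by the tool move_arm, never from a script. Its argument "increments" is text: rows parted by semicolons, each of 7 numbers parted by spaces: the closure, from -1 (fully open) to 1 (shut), then the shift along the tool's x, y, z in cm, then the turn, a rotation vector about the tool's x, y, z in rad. A call has 1 to 10 rows; each row is the pose to reach, as a shift and turn from the pose measured when the call began, along the tool's axes at that moment; what a row does not reach only later rows make up. A row lasts 1/8 s, in which the tool goes at most 62.5 mm and 10.7 degrees, less where a joint would pass 70% of its speed; a pose out of reach is approached as far as the arm can. A call with a gripper value outside its range is refused whole. The fingers move at their own pace and stop on an object; "force" is the grip in N (left out, the last holds). Time passes only in rows, so rows that repeat a pose let the fingers close. It gives the time, the measured TCP pose, the force and the opening at its end, in the units of the state.
- env.state(): the state, without advancing time (a new reading comes with each control period).
- env.get_image(name): name is "scene" or "top" or "wrist"; returns a dict with "color" (400x640x3 uint8, red, green, blue), "K" (3x3 intrinsics, pixels), "extrinsics" (4x4, takes a point from world to camera coordinates); the wrist camera has in their place "hand_eye" (4x4, takes a point from camera to tool coordinates, whose origin is the TCP and whose axes are the flange's). Camera axes: x right, y up, looking along -z (the intrinsics and any distortion apply to the point x, -y, -z); pixel columns grow to the right and rows downward; lengths in m; the calibration is good to about 2 mm. A picture is of the moment at which its call begins: read the wrist's pose just before it. There is no depth.
- env.sign_off(): hands the job in, once; it reports no verdict.
The state is a dict: "time": time; "q": joint angles; "dq": joint speeds; "joint_torque": joint torques, N m; "tool_pos": TCP position; "tcp_rot": TCP orientation; "force": force on the tool from outside, world axes, zero at the start; "torque": the same for the moment, N m; "finger_gap": finger opening in m.
Only numpy, scipy, OpenCV 4.12 (cv2) and the standard library are available. Lean on these libraries where they do the work, as an engineer would, in place of code of your own. Each camera call takes 0.05 s, during which the arm holds its last target.

## Working session

There is one attempt and no reset: what is moved stays moved. The work goes in short steps, Python scripts to look and compute and a tool call to move; the robot and the scene stay as the last step left them, time stands still between calls to the robot, and variables do not carry over. Pictures are saved under pics/ and viewed, and the job is handed in when it is done.

Besides the shell and the picture viewer there is one more tool, called after "Request:" by a JSON object that holds its "fn" and its "kwargs". move_arm: Moves the arm, as the interface text tells. Its arguments: {"type":"object","properties":{"increments":{"type":"string"},"force":{"type":"number"}},"required":["increments"]}

```bash
ls; mkdir -p pics; python3 - <<'E'
from cell import env
import cv2
print(env.state())
for n in ("scene","top","wrist"):
    d=env.get_image(n); cv2.imwrite(f"pics/{n}0.png",d["color"][:,:,::-1])
    print(n,{k:v.tolist() if hasattr(v,'tolist') else v for k,v in d.items() if k!="color"})
E
```

```text
pics
{'time': 0.0, 'q': array([ 1.24650689,  0.41794945, -0.01035732,  1.61415876,  0.00470806,
        1.11069362, -0.05300942]), 'dq': array([ 3.81520150e-05,  6.51627438e-04,  6.67758779e-04,  3.41365694e-04,
       -4.46896621e-04,  9.65988399e-04,  7.45604366e-04]), 'joint_torque': array([ 2.54243778e-04, -8.64453936e+01,  6.77951239e-01, -4.34897947e+01,
        1.89699774e-02,  7.57508911e-03, -6.54250653e-05]), 'tool_pos': array([ 0.17432185, -0.5998454 ,  0.23068181]), 'tcp_rot': array([-5.80106755e-04,  9.90016571e-01,  1.40949770e-01, -1.20415519e-04]), 'force': array([-0.10047481, -0.59728254, -0.37301028]), 'torque': array([ 0.02806816,  0.01142345, -0.02522719]), 'finger_gap': 0.0852197431603873}
scene {'K': [[400.8168796705788, 0.0, 315.3287734656042], [0.0, 400.8168796705788, 195.92191496685973], [0.0, 0.0, 1.0]], 'extrinsics': [[-0.7772446783170075, 0.6290007493537068, 0.015772360012600416, 0.5018792362257607], [-0.5075592967246384, -0.6416022728913339, 0.5750913698961803, 0.2357859844770299], [0.37185248464449183, 0.4389812988421604, 0.8179371301821233, -1.312437164
[... 180 characters left out ...]
670720111, -0.9996178304447089, -0.003536112309797678, -0.03934497924508641], [0.9952061062780132, 0.026963389298050464, 0.09400947646124617, -0.6094238651848192], [-0.09387820332862311, -0.006096613369305378, 0.9955650226103844, -1.187130963211642], [0.0, 0.0, 0.0, 1.0]]}
wrist {'K': [[307.7846408758124, 0.0, 321.63287937575893], [0.0, 307.7846408758124, 199.21590890440694], [0.0, 0.0, 1.0]], 'hand_eye': [[-0.0007009754256159588, 0.9568056548591892, 0.2907274453210918, 0.07239037463729703], [0.9999997416914636, 0.0006244996535279796, 0.0003558330878621133, 0.0010052999552810915], [0.00015890392177842443, 0.29072761965396143, -0.9568058454670324, -0.14180043327563288], [0.0, 0.0, 0.0, 1.0]]}
```

View pics/scene0.png

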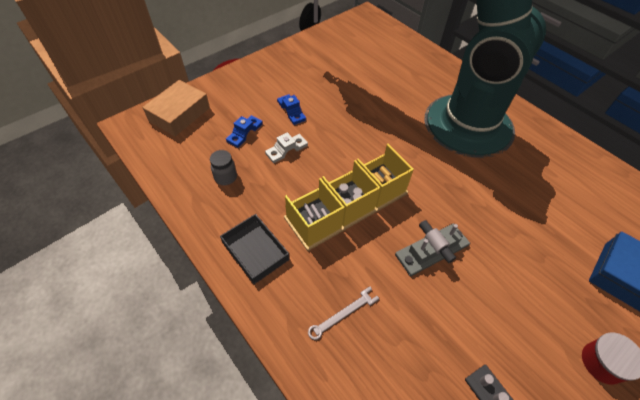

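View pics/top0.png

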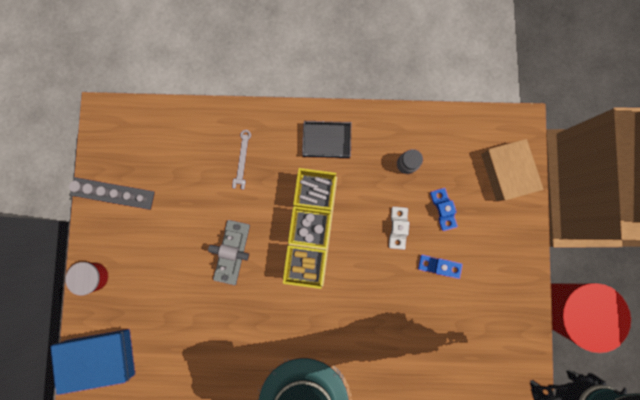

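View pics/wrist0.png

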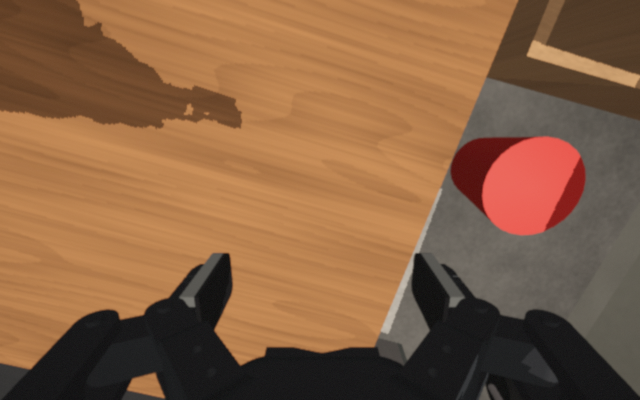

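The top view shows the aluminium cap at about (399,228), with blue look-alikes at (444,209) and (440,267). The bins are around (310,228) and the pedestal around (230,252). I'll zoom in on the cap and the pedestal.

```bash
cat > h.py <<'E'
import numpy as np,cv2
def proj(d,P):
    P=np.atleast_2d(P); E=np.array(d["extrinsics"]); c=P@E[:3,:3].T+E[:3,3]
    K=np.array(d["K"]); return np.c_[K[0,0]*c[:,0]/-c[:,2]+K[0,2], K[1,1]*-c[:,1]/-c[:,2]+K[1,2]]
def ray(d,uv,z):
    E=np.array(d["extrinsics"]);K=np.array(d["K"])
    r=np.array([(uv[0]-K[0,2])/K[0,0],-(uv[1]-K[1,2])/K[1,1],-1.]); R=E[:3,:3]
    o=-R.T@E[:3,3]; w=R.T@r; return o+w*(z-o[2])/w[2]
def wristext(d,s):
    from scipy.spatial.transform import Rotation as Ro
    q=s["tcp_rot"]; T=np.eye(4);T[:3,:3]=Ro.from_quat([q[1],q[2],q[3],q[0]]).as_matrix();T[:3,3]=s["tool_pos"]
    return dict(K=d["K"],extrinsics=np.linalg.inv(T@np.array(d["hand_eye"])))
def crop(img,x0,y0,w,h,f,name):
    c=cv2.resize(img[y0:y0+h,x0:x0+w,::-1],None,fx=f,fy=f,interpolation=cv2.INTER_CUBIC)
    step=10 if f>=6 else 20
    for x in range((x0//step+1)*step,x0+w,step):
        cv2.line(c,((x-x0)*f,0),((x-x0)*f,6),(0,0,255),1); cv2.putText(c,str(x),((x-x0)*f-10,16),0,.35,(0,0,255),1)
    for y in range((y0//step+1)*step,y0+h,step):
        cv2.line(c,(0,(y-y0)*f),(6,(y-y0)*f),(0,0,255),1); cv2.putText(c,str(y),(8,(y-y0)*f+4),0,.35,(0,0,255),1)
    cv2.imwrite(name,c)
E
python3 - <<'E'
from cell import env
from h import *
t=env.get_image("top")["color"];s=env.get_image("scene")["color"]
crop(t,375,200,50,55,10,"pics/a.png");crop(t,195,210,70,80,7,"pics/b.png")
crop(s,380,210,100,75,8,"pics/c.png");crop(s,255,120,60,50,10,"pics/d.png")
a=[cv2.imread(f"pics/{k}.png") for k in "abcd"]
def pad(i,H,W): return cv2.copyMakeBorder(i,0,H-i.shape[0],0,W-i.shape[1],0)
cv2.imwrite("pics/ab1.png",cv2.resize(np.hstack([pad(a[0],560,500),pad(a[1],560,490)]),None,fx=.8,fy=.8))
E
```

```text
(no output)
```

View pics/a.png

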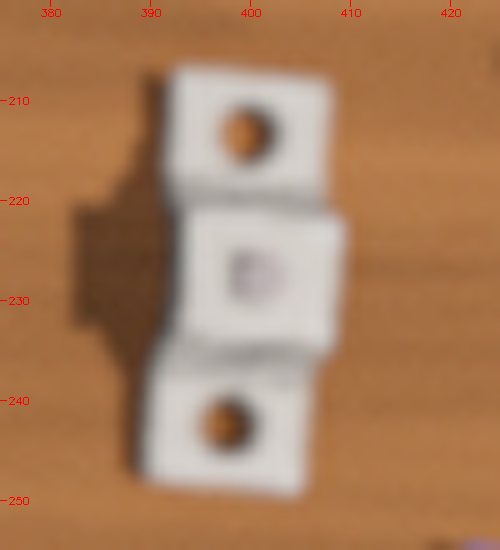

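View pics/b.png

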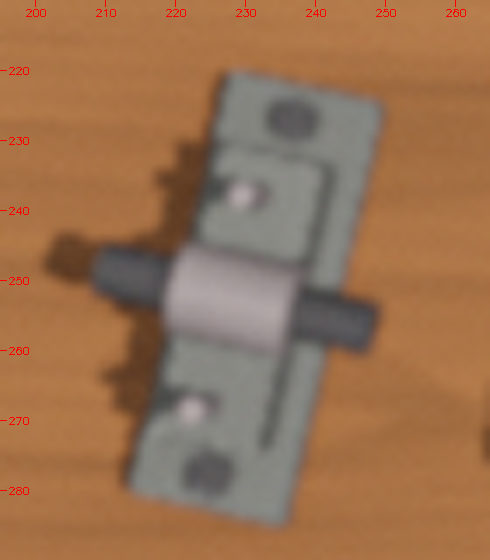

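View pics/c.png

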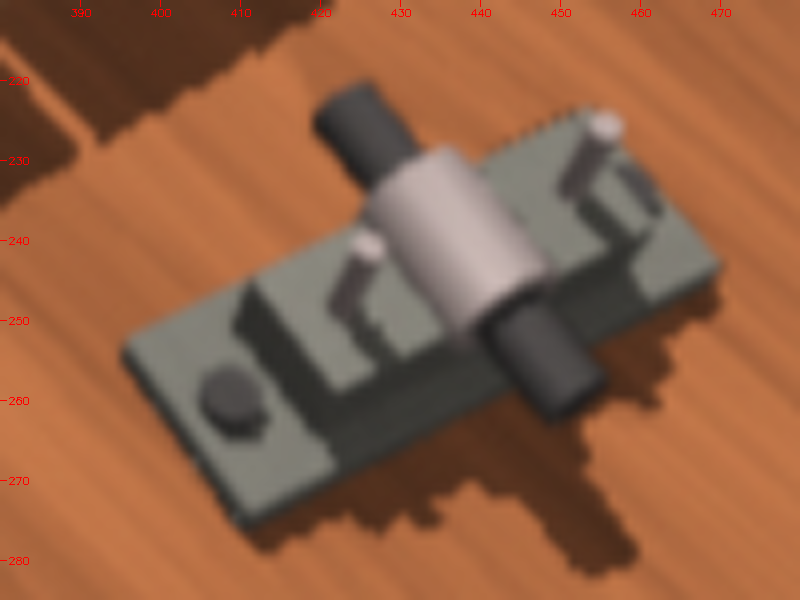

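View pics/d.png

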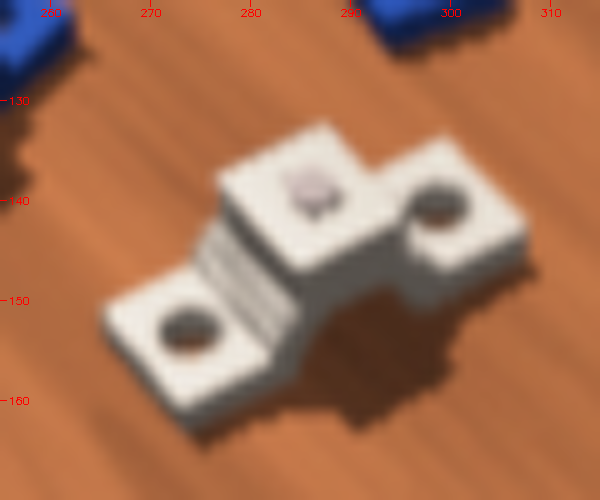

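```bash
python3 - <<'E'
from cell import env
from h import *
t=env.get_image("top");s=env.get_image("scene")
def show(n,pt,ps,z): print(n,"top",ray(t,pt,z).round(4),"scene",ray(s,ps,z).round(4))
A=ray(t,(229.7,237.5),.09);B=ray(t,(222.3,268.5),.09)
show("stud1",(229.7,237.5),(425.8,240.3),.09)
show("stud2",(222.3,268.5),(455.5,225.5),.09)
show("hole1",(399.7,213.3),(274,153),.014)
show("hole2",(397.8,242.4),(298.7,140.2),.014)
show("plug",(400.3,227.5),(286.5,138.5),.05)
# corners crown z=.046 (top cam)
for p in [(393,220.5),(409.3,222),(408,235.5),(392.5,234)]: print(ray(t,p,.046).round(4))
for p in [(287,132.5),(277,138),(285,147),(295.5,142)]: print("s",ray(s,p,.046).round(4))
for p,q in [((304,169.5),0),((337,171.5),0),((325.5,287),0),((284,284.5),0)]: print("bin",ray(t,p,.11).round(3))
print(np.linalg.norm(A-B))
E
```

```text
stud1 top [0.4904 0.2247 0.09  ] scene [0.4904 0.2254 0.09  ]
stud2 top [0.4013 0.2417 0.09  ] scene [0.4021 0.2431 0.09  ]
hole1 top [ 0.5791 -0.2815  0.014 ] scene [ 0.5796 -0.2802  0.014 ]
hole2 top [ 0.4893 -0.2764  0.014 ] scene [ 0.4891 -0.2756  0.014 ]
plug top [ 0.5341 -0.2763  0.05  ] scene [ 0.5335 -0.2765  0.05  ]
[ 0.5546 -0.255   0.046 ]
[ 0.5515 -0.304   0.046 ]
[ 0.5109 -0.3004  0.046 ]
[ 0.5141 -0.2539  0.046 ]
s [ 0.5155 -0.2985  0.046 ]
s [ 0.5526 -0.2988  0.046 ]
s [ 0.5552 -0.255   0.046 ]
s [ 0.5188 -0.2517  0.046 ]
bin [0.692 0.015 0.11 ]
bin [ 0.688 -0.08   0.11 ]
bin [ 0.36  -0.055  0.11 ]
bin [0.363 0.061 0.11 ]
0.09075112106605251
```

```bash
cat >> h.py <<'E'
def plan(s,target,yaw):
    "shift in tool cm and rotvec to reach target TCP, tool straight down with tool x at yaw"
    from scipy.spatial.transform import Rotation as Ro
    q=s["tcp_rot"]; R=Ro.from_quat([q[1],q[2],q[3],q[0]])
    c,sn=np.cos(yaw),np.sin(yaw)
    G=Ro.from_matrix(np.array([[c,sn,0],[sn,-c,0],[0,0,-1]]))
    X=R.as_matrix()[:,0]
    print("t",s["time"],"pos",s["tool_pos"].round(4),"yaw",np.arctan2(X[1],X[0]).round(4),"tilt z",R.as_matrix()[:,2].round(4),"gap",round(s["finger_gap"],4),"F",s["force"].round(1))
    print("shift cm",(R.inv().apply(np.array(target)-s["tool_pos"])*100).round(2),"turn",(R.inv()*G).as_rotvec().round(4))
E
python3 - <<'E'
from cell import env
from h import *
plan(env.state(),[.5342,-.2783,.16],-.054)
E
```

```text
t 0.35 pos [ 0.1744 -0.6001  0.2311] yaw 0.2828 tilt z [-1.e-04  3.e-04 -1.e+00] gap 0.0847 F [-0.5  0.1  0.2]
shift cm [ 43.53 -20.86   7.12] turn [-3.000e-04  1.000e-04  3.368e-01]
```

Request:
{"fn": "move_arm", "kwargs": {"increments": "-1 5.5 -2.6 0 0 0 0.05; -1 11 -5.2 0 0 0 0.1; -1 16.5 -7.8 0 0 0 0.15; -1 22 -10.4 1 0 0 0.2; -1 27.5 -13 3 0 0 0.25; -1 33 -15.6 5 0 0 0.3; -1 38.5 -18.3 6 0 0 0.337; -1 43.53 -20.86 7.1 0 0 0.337; -1 43.53 -20.86 7.1 0 0 0.337; -1 43.53 -20.86 7.1 0 0 0.337"}}

```text
time: 1.6
tool_pos: [0.5339, -0.2785, 0.16]
tcp_rot: [-0.0, 1.0, -0.027, -0.0]
force: [-1.0, -1.0, 0.5]
finger_gap: 0.0854
```

```bash
python3 - <<'E'
from cell import env
from h import *
s=env.state();plan(s,[.5342,-.2783,.012],-.054)
d=env.get_image("wrist");cv2.imwrite("pics/w1.png",d["color"][:,:,::-1])
w=wristext(d,s)
for P in [(.5794,-.281,.014),(.4892,-.276,.014),(.534,-.2765,.05)]: print(proj(w,P))
E
```

```text
t 1.6 pos [ 0.5339 -0.2785  0.16  ] yaw -0.0541 tilt z [-7.e-04  1.e-04 -1.e+00] gap 0.0854 F [-1.  -1.   0.5]
shift cm [ 0.04 -0.02 14.8 ] turn [-0.0001  0.0007 -0.0001]
[[320.05459474 136.50560509]]
[[320.13939623 227.7579683 ]]
[[317.56406967 194.96666305]]
```

View pics/w1.png

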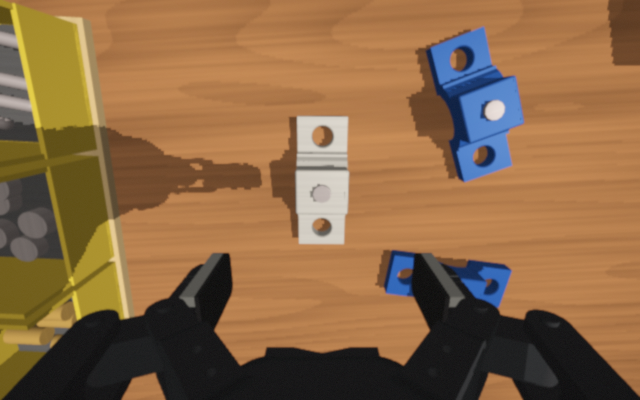

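The cap holes appear at (322.5,135.5) and (321.5,227), within 2 mm of the prediction. I'll descend straight onto the crown.

Request:
{"fn": "move_arm", "kwargs": {"increments": "-1 0.04 0.02 4 0 0 0; -1 0.04 0.03 8 0 0 0; -1 0.04 0.03 11.5 0 0 0; -1 0.04 0.03 14 0 0 0; -1 0.04 0.03 15.2 0 0 0; -1 0.04 0.03 15.2 0 0 0; -1 0.04 0.03 15.2 0 0 0", "force": 60}}

```text
time: 2.52
tool_pos: [0.5343, -0.2801, 0.0094]
tcp_rot: [0.0, 1.0, -0.028, 0.0]
force: [-0.7, 0.1, 0.5]
finger_gap: 0.0852
```

```bash
python3 - <<'E'
from cell import env
from h import *
s=env.state();plan(s,[.5342,-.2783,.008],-.054)
d=env.get_image("wrist");cv2.imwrite("pics/w2.png",d["color"][:,:,::-1])
E
```

```text
t 2.525 pos [ 0.5343 -0.2801  0.0094] yaw -0.0558 tilt z [ 9.e-04 -9.e-04 -1.e+00] gap 0.0852 F [-0.7  0.1  0.5]
shift cm [-0.02 -0.18  0.14] turn [ 0.0009 -0.001  -0.0018]
```

View pics/w2.png

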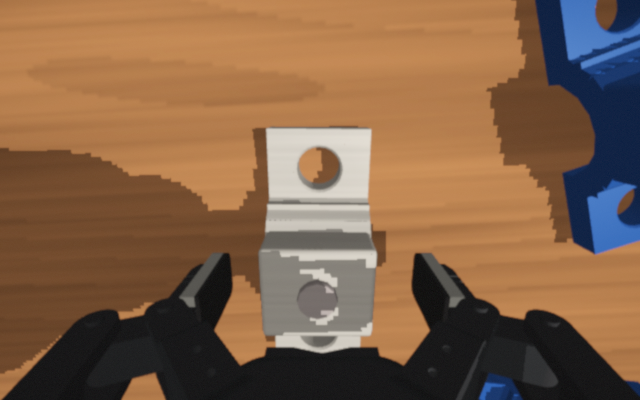

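The crown's centre is at about x=318 px against a finger midline of 322.5 px, so I'll shift 1.8 mm and close.

Request:
{"fn": "move_arm", "kwargs": {"increments": "-1 0 -0.18 0.1 0 0 0; -1 0 -0.18 0.1 0 0 0; 0 0 -0.18 0.1 0 0 0; 0.3 0 -0.18 0.1 0 0 0; 1 0 -0.18 0.1 0 0 0; 1 0 -0.18 0.1 0 0 0; 1 0 -0.18 0.1 0 0 0; 1 0 -0.18 0.1 0 0 0; 1 0 -0.18 0.1 0 0 0; 1 0 -0.18 0.1 0 0 0", "force": 60}}

```text
time: 3.82
tool_pos: [0.5346, -0.2784, 0.0087]
tcp_rot: [0.001, 1.0, -0.028, 0.001]
force: [-1.3, 0.5, 6.5]
finger_gap: 0.0455
```

```bash
python3 - <<'E'
from cell import env
from h import *
s=env.state();plan(s,[.5342,-.2783,.20],-.054)
d=env.get_image("wrist");cv2.imwrite("pics/w3.png",d["color"][:,:,::-1])
E
```

```text
t 3.825 pos [ 0.5346 -0.2784  0.0087] yaw -0.0558 tilt z [ 0.0013 -0.0012 -1.    ] gap 0.0455 F [-1.3  0.5  6.5]
shift cm [-1.000e-02  1.000e-02 -1.913e+01] turn [ 0.0011 -0.0013 -0.0018]
```

View pics/w3.png

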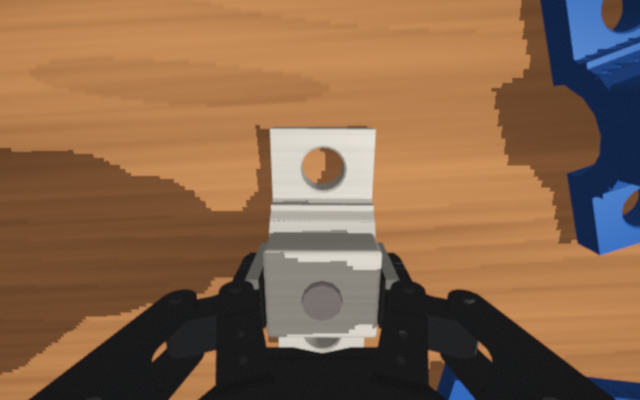

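The cap is gripped (gap 45.5 mm, centred at x≈322 px), so I'll lift.

Request:
{"fn": "move_arm", "kwargs": {"increments": "1 0 0 -0.5 0 0 0; 1 0 0 -1.5 0 0 0; 1 0 0 -3.5 0 0 0; 1 0 0 -6 0 0 0; 1 0 0 -9 0 0 0; 1 0 0 -12 0 0 0; 1 0 0 -15 0 0 0; 1 0 0 -18 0 0 0; 1 0 0 -19.1 0 0 0; 1 0 0 -19.1 0 0 0", "force": 80}}

```text
time: 5.12
tool_pos: [0.5344, -0.2782, 0.2002]
tcp_rot: [0.001, 1.0, -0.028, 0.001]
force: [0.1, 0.7, -5.5]
finger_gap: 0.0454
```

```bash
python3 - <<'E'
from cell import env
from h import *
s=env.state();plan(s,[.4461,.2337,.20],-.194)
d=env.get_image("wrist");cv2.imwrite("pics/w4.png",d["color"][:,:,::-1])
E
```

```text
t 5.125 pos [ 0.5344 -0.2782  0.2002] yaw -0.0558 tilt z [ 0.0021 -0.0017 -1.    ] gap 0.0454 F [ 0.1  0.7 -5.5]
shift cm [-11.66 -50.62  -0.08] turn [ 0.0014 -0.0023  0.1382]
```

View pics/w4.png

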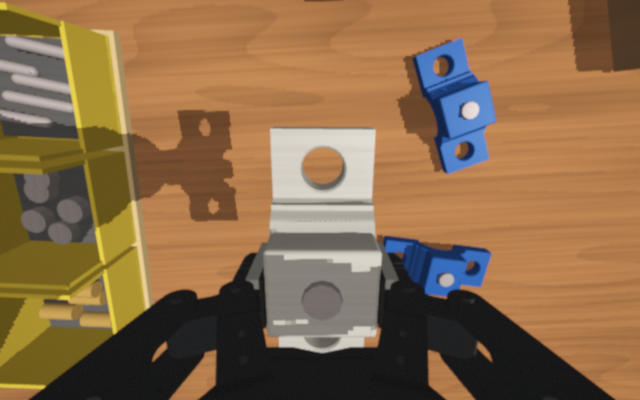

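The cap is held with no slip (plug and hole at the same pixels as before the lift), so I'll carry it over the bins with the underside at about 0.19 m.

Request:
{"fn": "move_arm", "kwargs": {"increments": "1 -0.4 -2 0 0 0 0.01; 1 -1.2 -5 0 0 0 0.02; 1 -2.3 -10 0 0 0 0.04; 1 -3.4 -15 0 0 0 0.05; 1 -4.6 -20 0 0 0 0.06; 1 -5.8 -25 0 0 0 0.07; 1 -6.9 -30 0 0 0 0.09; 1 -8.1 -35 0 0 0 0.1; 1 -9.2 -40 0 0 0 0.12; 1 -10.3 -44 0 0 0 0.13"}}

```text
time: 6.42
tool_pos: [0.4546, 0.1688, 0.1977]
tcp_rot: [0.001, 0.996, -0.092, -0.0]
force: [0.4, -0.9, -5.6]
finger_gap: 0.0456
```

```bash
python3 - <<'E'
from cell import env
from h import *
s=env.state();plan(s,[.4461,.2337,.18],-.194)
E
```

```text
t 6.425 pos [0.4546 0.1688 0.1977] yaw -0.1852 tilt z [-8.0e-04 -1.1e-03 -1.0e+00] gap 0.0456 F [ 0.4 -0.9 -5.6]
shift cm [-2.02 -6.22  1.77] turn [0.0012 0.0006 0.0088]
```

Request:
{"fn": "move_arm", "kwargs": {"increments": "1 -0.8 -2.5 0 0 0 0.009; 1 -1.5 -4.8 0.6 0 0 0.009; 1 -1.9 -5.9 1.3 0 0 0.009; 1 -2.02 -6.22 1.77 0 0 0.009; 1 -2.02 -6.22 1.77 0 0 0.009; 1 -2.02 -6.22 1.77 0.001 0 0.009; 1 -2.02 -6.22 1.77 0.001 0 0.009"}}

```text
time: 7.3
tool_pos: [0.4464, 0.2332, 0.1802]
tcp_rot: [0.0, 0.995, -0.097, -0.0]
force: [0.7, 0.1, -4.8]
finger_gap: 0.0451
```

```bash
python3 - <<'E'
from cell import env
from h import *
s=env.state();plan(s,[.4461,.2337,.109],-.194)
d=env.get_image("wrist");cv2.imwrite("pics/w5.png",d["color"][:,:,::-1])
d=env.get_image("scene");crop(d["color"],380,170,110,100,6,"pics/s5.png")
E
```

```text
t 7.3 pos [0.4464 0.2332 0.1802] yaw -0.1951 tilt z [-2.e-04 -1.e-04 -1.e+00] gap 0.0451 F [ 0.7  0.1 -4.8]
shift cm [-0.04 -0.05  7.12] turn [ 0.0001  0.0001 -0.0011]
```

View pics/w5.png

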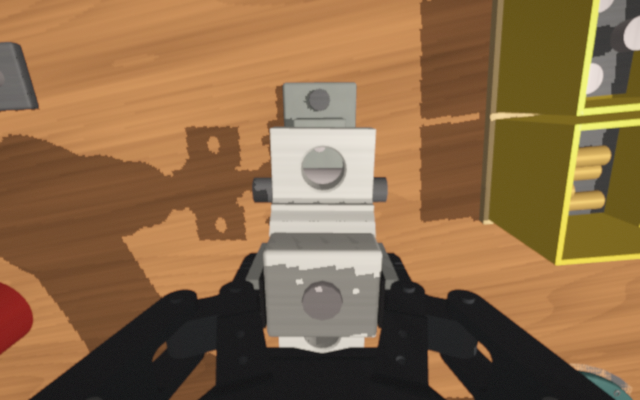

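View pics/s5.png

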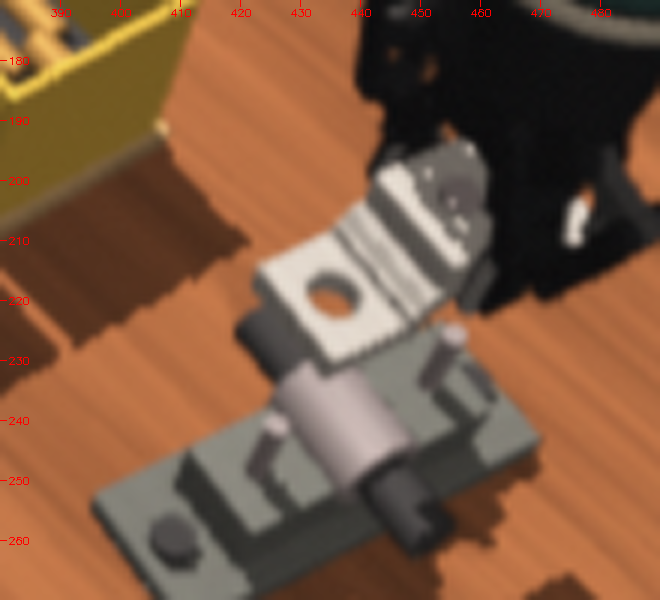

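The wrist view shows the pedestal foot centred near x=320 px and the cap at 323 px, so the lateral offset may be about 2 mm. I'll quantify it with both cameras.

```bash
python3 - <<'E'
from cell import env
from h import *
s=env.state()
sc=env.get_image("scene")
from scipy.spatial.transform import Rotation as Ro
print("front hole scene",ray(sc,(435.5,219),.1855), "expected", s["tool_pos"][:2]+.045*np.array([np.cos(.195),-np.sin(.195)]))
d=env.get_image("wrist");w=wristext(d,s);w["color"]=d["color"]
crop(d["color"],240,70,160,130,5,"pics/w5c.png")
u=np.array([np.cos(-.194),np.sin(-.194)]);n=np.array([-u[1],u[0]]);c=np.array([.4461,.2337])
for a,b in[(.095,.035),(.095,-.035)]: print(proj(w,[*(c+a*u+b*n),.016]))
for b in(.06,-.06): print("shaft",proj(w,[*(c+b*n),.05]))
E
```

```text
front hole scene [0.49140591 0.22396537 0.1855    ] expected [0.49046222 0.22466917]
[[281.87403358  81.32940891]]
[[357.10187447  81.21692696]]
shaft [[254.00053794 189.50468852]]
shaft [[385.19970036 189.32705129]]
```

View pics/w5c.png

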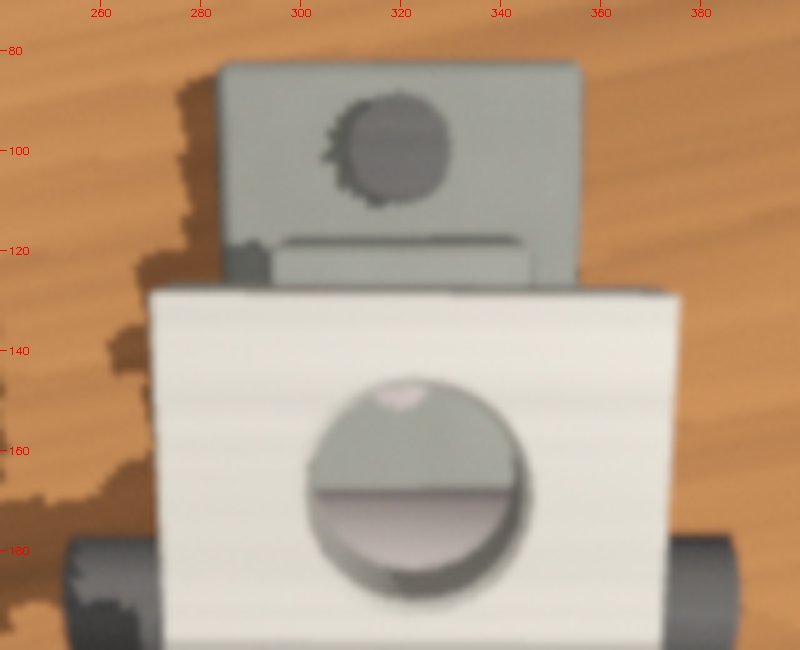

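Through the hole, the stud tip sits at about (320,149) and the hole centre at x≈322.5. The prediction and the picture agree within 1–2 mm. I'll go partway down and look again.

Request:
{"fn": "move_arm", "kwargs": {"increments": "1 -0.04 -0.1 1 0 0 -0.001; 1 -0.04 -0.13 2.5 0 0 -0.001; 1 -0.04 -0.13 4 0 0 -0.001; 1 -0.04 -0.13 4.8 0 0 -0.001; 1 -0.04 -0.13 5.1 0 0 -0.001; 1 -0.04 -0.13 5.1 0 0 -0.001; 1 -0.04 -0.13 5.1 0 0 -0.001"}}

```text
time: 8.38
tool_pos: [0.4463, 0.235, 0.1295]
tcp_rot: [-0.0, 0.995, -0.097, 0.0]
force: [0.9, 0.4, -6.1]
finger_gap: 0.0452
```

```bash
python3 - <<'E'
from cell import env
from h import *
s=env.state();plan(s,[.4461,.2342,.109],-.194)
d=env.get_image("wrist");crop(d["color"],240,90,160,130,5,"pics/w6.png")
d=env.get_image("scene");crop(d["color"],390,200,90,75,8,"pics/s6.png")
E
```

```text
t 8.375 pos [0.4463 0.235  0.1295] yaw -0.1934 tilt z [ 2.e-04  2.e-04 -1.e+00] gap 0.0452 F [ 0.9  0.4 -6.1]
shift cm [-0.    0.08  2.05] turn [-0.0002 -0.0002  0.0006]
```

View pics/w6.png

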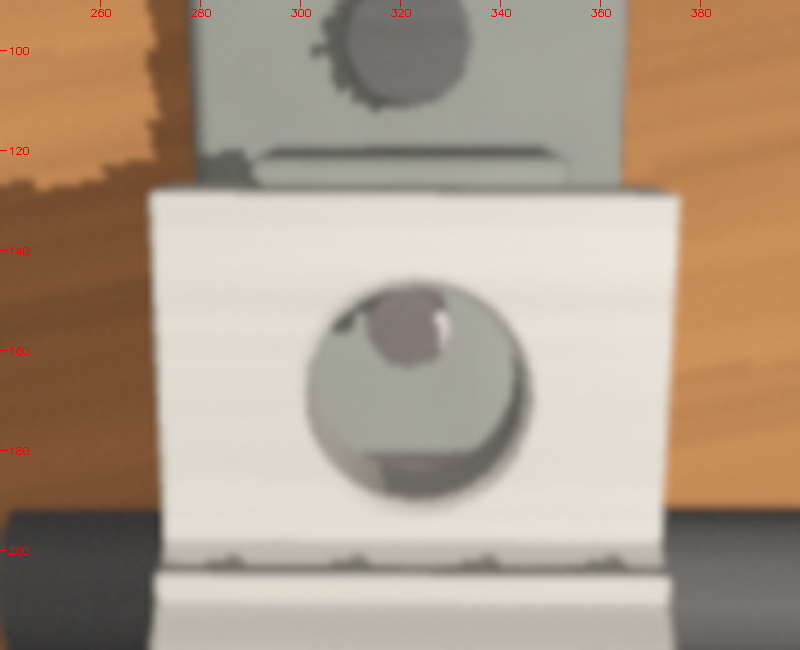

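View pics/s6.png

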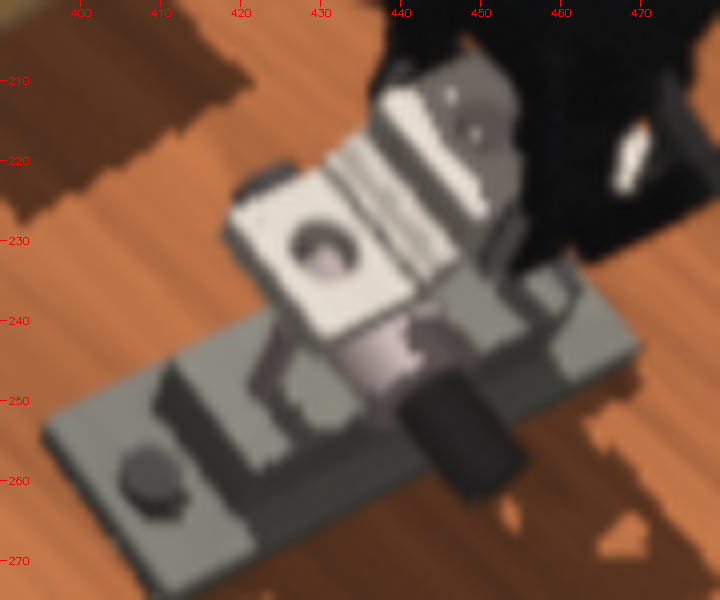

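```bash
python3 - <<'E'
from cell import env
from h import *
s=env.state();d=env.get_image("wrist");w=wristext(d,s)
u=np.array([np.cos(-.194),np.sin(-.194)])
n=np.array([-u[1],u[0]])
h=ray(w,(323.3,168),.1348);print(h)
t=ray(w,(321.3,154.3),.09);print(t)
print("stud-hole along u,n mm",((t-h)[:2]@u)*1e3,((t-h)[:2]@n)*1e3,"hole from tcp",(h[:2]-s["tool_pos"][:2])@u,(h[:2]-s["tool_pos"][:2])@n)
E
```

```text
[0.49118009 0.22370241 0.1348    ]
[0.49077151 0.22475942 0.09      ]
stud-hole along u,n mm -0.6046915750649096 0.9584086060814035 hole from tcp 0.046234306334496024 -0.0023598611291188163
```

The hole and stud agree within 1 mm. I'll lower to 10 mm air.

Request:
{"fn": "move_arm", "kwargs": {"increments": "1 -0.03 -0.04 0.5 0 0 0; 1 -0.03 -0.05 1.1 0 0 0; 1 -0.03 -0.05 1.6 0 0 0; 1 -0.03 -0.05 1.9 0 0 0; 1 -0.03 -0.05 2.06 0 0 0; 1 -0.03 -0.05 2.06 0 0 0; 1 -0.03 -0.05 2.06 0 0 0; 1 -0.03 -0.05 2.06 0 0 0"}}

```text
time: 9.52
tool_pos: [0.4461, 0.2355, 0.1089]
tcp_rot: [-0.0, 0.995, -0.097, 0.0]
force: [-0.1, -0.1, -5.1]
finger_gap: 0.0446
```

```bash
python3 - <<'E'
from cell import env
from h import *
s=env.state();plan(s,[.4461,.2342,.1087],-.194);print(abs(s["dq"]).max())
d=env.get_image("wrist");crop(d["color"],240,90,160,130,5,"pics/w7.png")
d=env.get_image("scene");crop(d["color"],390,200,90,75,8,"pics/s7.png")
d=env.get_image("top");cv2.imwrite("pics/t7.png",d["color"][:,:,::-1])
E
```

```text
t 9.525 pos [0.4461 0.2355 0.1089] yaw -0.1935 tilt z [ 3.e-04  2.e-04 -1.e+00] gap 0.0446 F [-0.1 -0.1 -5.1]
shift cm [0.03 0.13 0.02] turn [-0.0003 -0.0002  0.0005]
0.002430094259573615
```

View pics/w7.png

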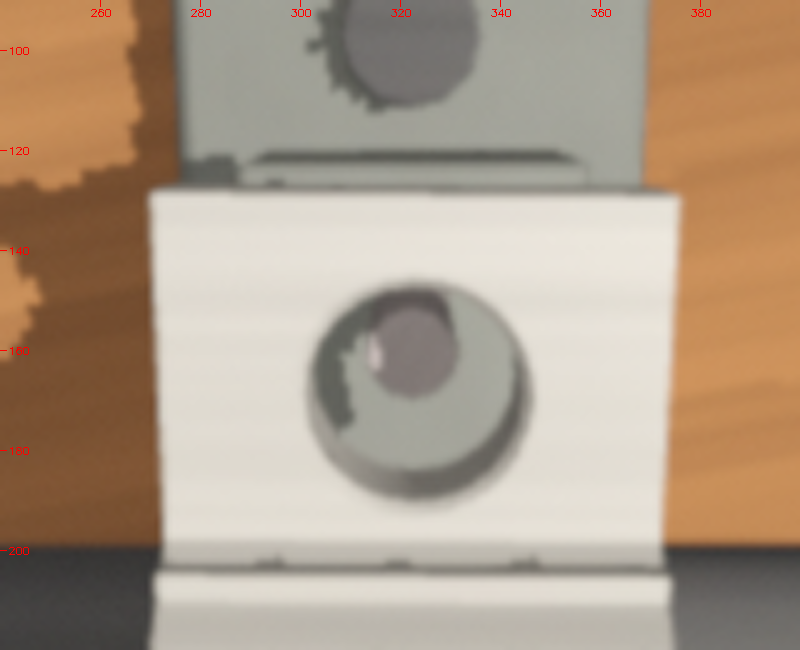

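View pics/s7.png

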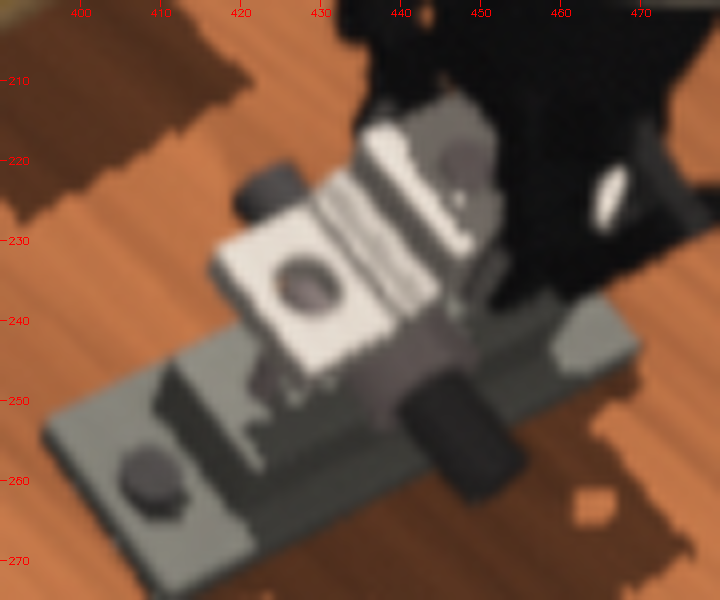

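View pics/t7.png

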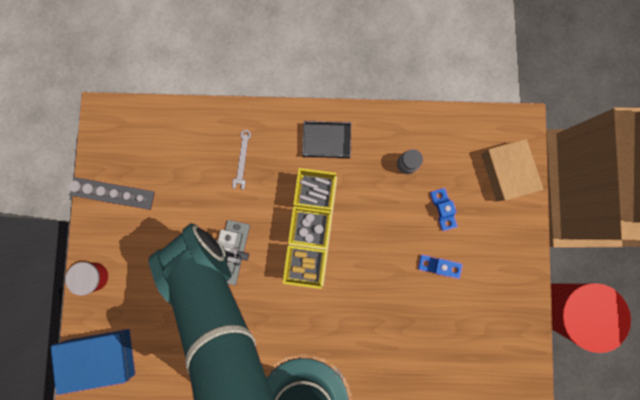

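```bash
python3 - <<'E'
from cell import env
from h import *
s=env.state();d=env.get_image("wrist");w=wristext(d,s)
u=np.array([np.cos(-.194),np.sin(-.194)]);n=np.array([-u[1],u[0]]);p=s["tool_pos"][:2]
h=ray(w,(323.3,168),.1142);m=ray(w,(322.5,163.5),.1002)
t=ray(w,(321.9,159.7),.09)
sc=env.get_image("scene");hs=ray(sc,(428,235.7),.1142)
for k,v in dict(holetop=h,mouth=m,stud=t,holescene=hs).items(): print(k,v.round(4),"u,n from tcp",((v[:2]-p)@u).round(4),((v[:2]-p)@n).round(4))
print("predicted tops: studs ext mean u,n",[((np.array(q)-p)@u,(np.array(q)-p)@n) for q in [(.4904,.22505),(.4017,.2424)]])
E
```

```text
holetop [0.491  0.2242 0.1142] u,n from tcp 0.0462 -0.0024
mouth [0.4906 0.2247 0.1002] u,n from tcp 0.0457 -0.002
stud [0.4908 0.2249 0.09  ] u,n from tcp 0.0459 -0.0017
holescene [0.4918 0.2257 0.1142] u,n from tcp 0.0468 -0.0007
predicted tops: studs ext mean u,n [(np.float64(0.045502887140114356), np.float64(-0.0016812520147142622)), (np.float64(-0.04487801125470292), np.float64(-0.001756785753631451))]
```

```bash
python3 - <<'E'
from cell import env
s=env.state();print(s["time"],s["tool_pos"],abs(s["dq"]).max(),s["finger_gap"],s["force"]);print(env.sign_off())
E
```

```text
9.775 [0.44603548 0.23546306 0.10880202] 0.002290178986780257 0.04514060273267071 [-0.08511087 -0.20930336 -5.20219205]
the job is handed in; nothing more can be done
None
```

The aluminium cap is being held still and level above the pedestal's two studs, and I handed the job in at 9.8 s without lowering it or letting go.

- **Grip and carry:** I gripped the cap across its crown at 80 N and saw no slip after the lift. It crossed the bins with its underside about 0.19 m above the bench, against 0.11 m rims.
- **Height and level:** the underside is at about 0.100 m, which leaves about 10 mm of air above the stud tips. The tool is tilted less than 0.001 rad. The height comes from the arm's measured position, not from a picture.
- **Alignment:** in the wrist view through the front hole, the stud and the hole mouth agree to about 0.5 mm. The scene camera disagrees slightly, putting that hole about 1.4 mm off along the cap. Both are well inside the 5 mm of play.
- **Not seen directly:** the rear hole is hidden by the gripper. Its position is inferred from the tool's angle, which matches the stud line within 0.001 rad.
- **Contact and bystanders:** at the end the wrist force shows only the cap's weight, about 5 N. The last top view shows the jar, wrench, tray and bins where they started.

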